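# Set the suction shutter lever to its index pin

### The job

Set the suction of the grinding bench's round air shutter: push the upright handle of its lever round the arc until the lever's pointer points squarely at the tall ball-headed index pin, not at one of the three low plugs. Push gently with the outside of the fingers, never grip the handle, and leave everything else on the bench where it is. Leave the lever set and take the hand clear.

Things in the scene. Friction and masses are not known exactly. Their poses are not given: they have to be found in the camera images.
- lever: The shutter's turning ring with its lever. Origin on the vertical turning axis at bench level; it turns with the lever: x points outward along the lever's centre line, z up. Aluminium ring 172 mm diameter; flat steel lever bar 18 mm wide, 6 mm thick, ending in a pointer 136 mm from the axis; tops of ring and bar 31 mm above the bench.
- handle (a point): Centre of the top of the upright black handle on the lever: a plain vertical cylinder, 18 mm diameter, 42 mm tall, from 31 to 73 mm above the bench, 105 mm from the turning axis. Friction alone holds the lever where it is left, no spring: about 3.5 N pushes the handle along. It starts within 8 degrees of the plate's x axis and has end stops 69 degrees either way.
- shutter: Fixed green-painted steel base plate, 10 mm thick, screwed down. Origin on the turning axis at bench level; its x axis points to the middle of the scale; it reaches from -115 to +190 mm in x, 170 mm either way in y. Four holes 152 mm from the axis, at -50, -25, +25 and +50 degrees from its x axis: one holds the tall pin, the others low plugs, in varying order.
- tall_pin: The index pin to set the lever to: fixed steel pin with a round ball head (22 mm diameter), standing 45 mm above the plate (top 55 mm above the bench). Origin at the centre of its foot, on the plate's top face. It stands just beyond the pointer's reach and does not block the lever.
- plug1: Low flat steel plug, 20 mm diameter, only 6 mm high, fixed in another hole of the scale: not the mark. Origin at the centre of its foot.
- plug2: Low flat steel plug, 20 mm diameter, only 6 mm high, fixed in another hole of the scale: not the mark. Origin at the centre of its foot.
- plug3: Low flat steel plug, 20 mm diameter, only 6 mm high, fixed in another hole of the scale: not the mark. Origin at the centre of its foot.
- castor_a: Castor standing on its steel mounting plate with the wheel up, 85 x 68 mm, 102 mm tall, beside the base plate on its +y side. Loose; not to be moved. Origin at the centre of its underside.
- castor_b: Larger castor standing wheel up, 112 mm tall, on the robot's right. Loose; not to be moved. Origin at the centre of its underside.
- wheel: Rubber castor wheel lying flat, 84 mm diameter, 36 mm high, beside the base plate on its -y side. Loose; not to be moved. Origin at the centre of its underside.
- nut: Loose hexagonal steel nut, 30 mm wide, 14 mm high, on the base plate just beyond the middle of the scale, about 168 mm from the axis. Loose; not to be moved. Origin at the centre of its underside.
- bracket: U-shaped steel bracket, 70 x 50 mm, 50 mm high, beyond the base plate's far edge. Loose; not to be moved. Origin at the centre of its underside.
- screwdriver: Screwdriver with a black handle lying on the robot's left. Loose; not to be moved. Origin at the centre of its underside.

How it is judged:
At the end, for the whole second after the job is handed in: The lever is at rest with its centre line passing within 8 mm (about 3 degrees) of the centre of the tall pin (y of tall_pin in the frame of lever between -0.008 and 0.008 m and x of tall_pin in the frame of lever above 0.1 m and angular speed of lever below 0.02 rad/s); the robot touches nothing.
It fails at once if the handle is gripped or shoved hard (more than 25 N between the fingers and the lever) (contact force between the fingers and lever above 25 N).
It fails at once if any loose thing on the bench is moved more than 15 mm (distance of any of castor_a, castor_b, wheel, nut, bracket, screwdriver from where it was at the start of the episode above 0.015 m).
It also fails if it takes over 38 s, if anything falls off the work surface, if the arm or the gripper's body presses on something with over 40 N, if the wrist force passes 120 N, or if a joint passes its speed limit or range.

### The arm

A 6-joint arm with a two-finger parallel gripper is mounted at the origin on the work surface. World frame = base frame: x ahead of the robot, y to its left, z up, the work surface at z = 0. Lengths are in m, angles in rad, forces in N, time in s.
With the tool pointing down it reaches from about 0.375 to 0.975 m from the base axis. Payload 3.8 kg.
Tool frame: the origin (TCP) lies on the centre line of the jaws, within the pads' length; the fingertips stand 25 mm ahead of it and the grasp point (between the pads) lies 6 mm ahead of it; y points along the fingers, z is the direction in which the jaws open and shut, and the axes are right-handed (so a half turn about y gives the same grasp; the last joint's range is limited). The gripper opens to 85 mm and grips with 20 to 120 N. Pads are 22 mm wide; open, the fingers measure 114 mm over their backs; the gripper's body (76 mm by 85 mm) begins 54 mm behind the grasp point. The pads swing forward as they close: fully open they stand 13 mm farther back than shut.
Start: joints at [-1.215, 0.264, 1.604, -0, 1.274, -0.037], TCP at [0.258, -0.624, 0.256] pointing down, gripper open.
Joint ranges: [-2.63, 2.63], [-0.94, 2.18], [0.31, 2.57], [-1.31, 4.45], [0, 2.66], [-2.55, 2.55]. Speed limits (rad/s): [2.57, 2.57, 3.14, 3.14, 3.14, 3.14].

### API

Orientations are given as a rotation vector (axis times angle).
In Python, from workcell import bot gives the robot as it stands.
- The arm moves only by the shell command python3 -m jog 'ROWS' [FORCE]. ROWS is JSON, a list of rows, each a list of 5 numbers: the shift along the world's x, y, z in mm, then the turn about the world's z in degrees, then the finger opening in mm, from 0 to 85.4. A call has exactly 10 rows; each row is the pose to reach, as a shift and turn from the pose commanded when the call began; what a row does not reach only later rows make up. A row lasts 1/8 s, in which the tool goes at most 62.5 mm and 10.7 degrees, less where a joint would pass 70% of its speed; a pose out of reach is approached as far as the arm can. A call with a gripper value outside its range is refused whole. The fingers move at their own pace and stop on an object; FORCE is the grip in N (left out, the last holds). Time passes only in rows, so rows that repeat a pose let the fingers close, or fill a call up. It gives the time, the measured TCP pose, the force and the opening at its end, in the units of the state.
- bot.read_state(): the state, without advancing time (a new reading comes with each control period).
- bot.read_camera(name): name is "side" or "top" or "wrist"; returns a dict with "pixels" (400x640x3 uint8, red, green, blue), "fx", "fy", "cx", "cy" (pixels), "R" (3x3) and "t" (3): a world point X has camera coordinates R X + t. Camera axes: x right, y down, z forward; pixel columns grow to the right and rows downward; lengths in m; the calibration is good to about 2 mm. A picture is of the moment at which its call begins. There is no depth.
- bot.finish_job(): hands the job in, once; it reports no verdict.
The state is a dict: "time": time; "q": joint angles; "joint_vel": joint speeds; "joint_torque": joint torques, N m; "tool_pos": TCP position; "tcp_rot": TCP orientation; "wrist_force": force on the tool from outside, world axes, zero at the start; "torque": the same for the moment, N m; "width": opening from 0.0 (shut) to 1.0 (fully open).
Only numpy, scipy, OpenCV 4.12 (cv2) and the standard library are available. Lean on these libraries where they do the work, as an engineer would, in place of code of your own. Each camera call takes 0.05 s, during which the arm holds its last target.

## Working session

There is one attempt and no reset: what is moved stays moved. The work goes in short steps, Python scripts to look and compute and a shell command to move; the robot and the scene stay as the last step left them, time stands still between calls to the robot, and variables do not carry over. Pictures are saved under pics/ and viewed, and the job is handed in when it is done.

```bash
mkdir -p pics; ls; python3 - <<'E'
from workcell import bot
import cv2,numpy as np
s=bot.read_state();print(s['time'],s['tool_pos'],s['tcp_rot'],s['wrist_force'],s['width'])
for n in ['top','side']:
    c=bot.read_camera(n);cv2.imwrite(f'pics/{n}0.png',c['pixels'][:,:,::-1]);np.savez(f'{n}0.npz',**c)
    print(n,c['fx'],c['cx'],c['cy'],np.round(-c['R'].T@c['t'],3),np.round(c['R'],3).tolist())
E
```

```text
pics
0.0 [ 0.25812454 -0.62296406  0.25496428] [-0.39953872  2.0083081  -2.00380726] [-0.46802523 -0.23836865 -0.08090813] 1.0009199194902159
top 487.081305484022 319.2245007520419 206.44730428209638 [0.389 0.02  1.517] [[0.011, -1.0, 0.019], [-0.991, -0.013, -0.131], [0.132, -0.017, -0.991]]
side 389.50701784624994 320.6901711338897 198.98921065876127 [0.279 0.809 0.832] [[-0.922, -0.387, 0.021], [-0.265, 0.589, -0.764], [0.283, -0.709, -0.645]]
```

View pics/top0.png

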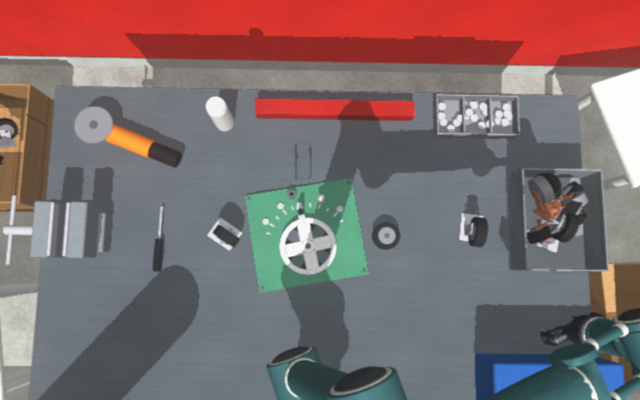

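View pics/side0.png

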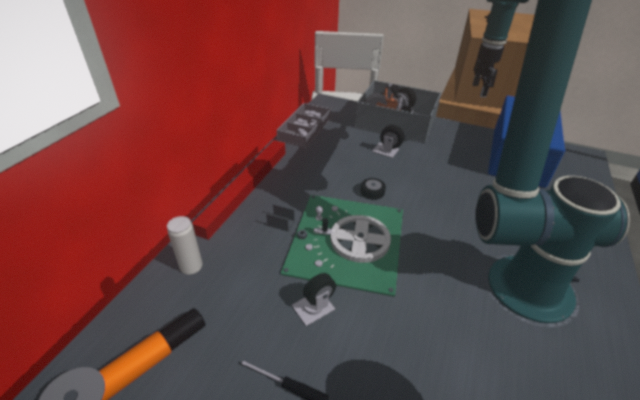

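The top view shows the ring hub at about (308,246), the handle near (302,212), and scale marks near (265,222), (280,206), (320,198) and (339,209). I'll enlarge both views.

```bash
python3 - <<'E'
import cv2,numpy as np
a=cv2.imread('pics/top0.png')[170:300,235:380];cv2.imwrite('pics/topz.png',cv2.resize(a,None,fx=5,fy=4.5,interpolation=cv2.INTER_CUBIC)[:600])
a=cv2.imread('pics/side0.png')[190:300,275:415];cv2.imwrite('pics/sidez.png',cv2.resize(a,None,fx=5,fy=5,interpolation=cv2.INTER_CUBIC))
E
```

```text
(no output)
```

View pics/topz.png

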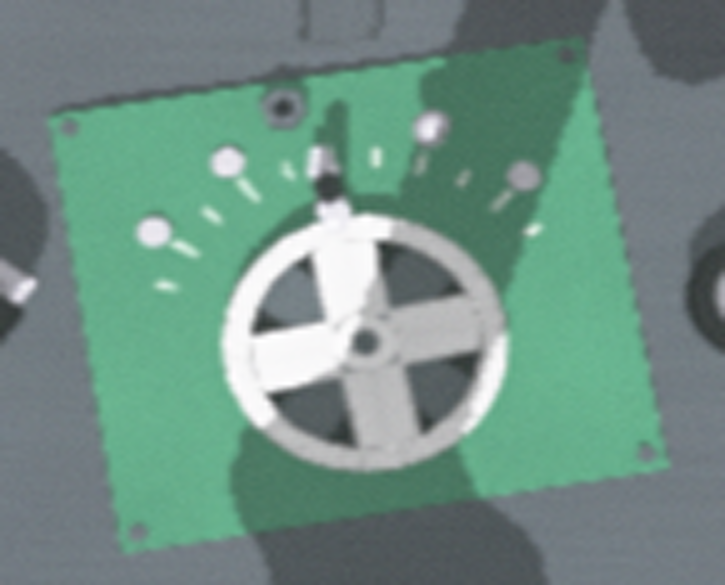

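View pics/sidez.png

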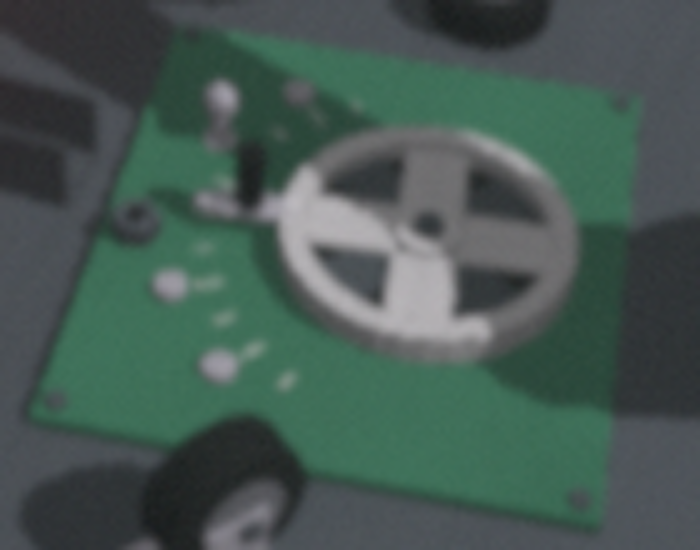

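The tall ball-headed pin is the third mark from the left, at zoomed (431,127) in the top view and (222,98) in the side view. That is the -25° hole. The handle top is at zoomed (329,186). Next I'll turn these into world points.

```bash
cat > h.py <<'E'
import numpy as np
def ray(c,u,v):
    d=np.array([(u-c['cx'])/c['fx'],(v-c['cy'])/c['fy'],1.]);R=c['R'];return -R.T@c['t'],R.T@d
def plane(c,u,v,z):
    o,d=ray(c,u,v);return (o+d*(z-o[2])/d[2])
def two(c1,p1,c2,p2):
    o1,d1=ray(c1,*p1);o2,d2=ray(c2,*p2)
    s=np.linalg.lstsq(np.c_[d1,-d2],o2-o1,rcond=None)[0];a=o1+s[0]*d1;b=o2+s[1]*d2
    return (a+b)/2,np.linalg.norm(a-b)
E
python3 - <<'E'
from h import *
np.set_printoptions(precision=4,suppress=True)
t=dict(np.load('top0.npz'));s=dict(np.load('side0.npz'))
T=lambda u,v:(235+(u+.5)/5-.5,170+(v+.5)/4.5-.5)
S=lambda u,v:(275+(u+.5)/5-.5,190+(v+.5)/5-.5)
cs=[plane(t,*T(*p),.010) for p in [(50,118),(583,38),(668,465),(125,550)]]
print('corners',np.array(cs)[:,:2]); 
A,B,C,D=[c[:2] for c in cs]
print('sides',np.linalg.norm(A-B),np.linalg.norm(B-C))
x=((A-D)+(B-C));x/=np.linalg.norm(x);y=np.array([-x[1],x[0]]);mid=(A+B+C+D)/4
ax=mid-x*.0375;print('plate yaw',np.degrees(np.arctan2(x[1],x[0])),'axis',ax)
E4=[(223,341),(508,341),(366,213),(366,470)]
r=plane(t,*T(366,341),.031)[:2];print('ring',r)
print('ringdia',[np.linalg.norm(plane(t,*T(*E4[i]),.031)-plane(t,*T(*E4[i+1]),.031)) for i in (0,2)])
pol=lambda n,p:print(n,p,'r',np.linalg.norm(p[:2]-ax),'ang',np.degrees(np.arctan2((p[:2]-ax)@y,(p[:2]-ax)@x)))
pol('pin',plane(t,*T(431,127),.044)); pol('handle',plane(t,*T(329,186),.073))
for p in [(228,162),(154,231),(524,177)]: pol('plug',plane(t,*T(*p),.016))
pol('nut',plane(t,*T(284,107),.014))
for n,a,b in [('pin',(431,127),(222,98)),('handle',(329,186),(251,146)),('hub',(366,341),(431,222))]:
    p,e=two(t,T(*a),s,S(*b));pol(n+' 2view gap%.4f'%e,p)
ca,_=two(t,T(329,186),s,S(251,146))
print('castor', plane(t,232,238,.09),'wheel',plane(t,386,235,.036))
E
```

```text
corners [[ 0.6192  0.2278]
 [ 0.6804 -0.1054]
 [ 0.3848 -0.1583]
 [ 0.3242  0.1731]]
sides 0.3387563766359681 0.3003731452404571
plate yaw 10.32664962673129 axis [0.4653 0.0276]
ring [0.466  0.0283]
ringdia [np.float64(0.1735402363867321), np.float64(0.1736063445998019)]
pin [ 0.611  -0.0096  0.044 ] r 0.15039371818966038 ang -24.620091080406823
handle [0.5662 0.0516 0.073 ] r 0.10375843840305292 ang 3.0318379673472213
plug [0.5891 0.1158 0.016 ] r 0.1520051600772851 ang 25.129038939490957
plug [0.5406 0.1604 0.016 ] r 0.15274587167424386 ang 50.09727151484908
plug [ 0.5811 -0.0683  0.016 ] r 0.1503730485974274 ang -49.9613893791837
nut [0.6283 0.0818 0.014 ] r 0.17181567749410434 ang 8.06361452782358
pin 2view gap0.0005 [ 0.6111 -0.0095  0.0448] r 0.15048398751438588 ang -24.58057017976506
handle 2view gap0.0019 [0.567  0.0518 0.0739] r 0.104603689439838 ang 3.0425272624902857
hub 2view gap0.0015 [0.4651 0.0281 0.0332] r 0.0005476358984936677 ang 91.42176001079856
castor [0.4819 0.2496 0.09  ] wheel [ 0.5002 -0.21    0.036 ]
```

```bash
python3 - <<'E'
from workcell import bot
from scipy.spatial.transform import Rotation as R
import numpy as np
s=bot.read_state();M=R.from_rotvec(s['tcp_rot']).as_matrix();print(np.round(M,3),s['time'])
print('jaw axis bearing',np.degrees(np.arctan2(M[1,2],M[0,2])))
ax=np.array([.4656,.028])
# finger centre on circle r=105, standoff arc d metres on +y side of handle
for th,d in [(13.4,.055),(13.4,.0245),(-14.5,.0245),(-14.5,.024)]:
    t=np.radians(th);p=ax+.105*np.array([np.cos(t),np.sin(t)])+d*np.array([-np.sin(t),np.cos(t)])
    print(th,d,p,(p-s['tool_pos'][:2])*1000)
E
```

```text
[[-0.924 -0.001  0.383]
 [-0.383  0.002 -0.924]
 [-0.    -1.    -0.002]] 0.1
jaw axis bearing -67.49384456878151
13.4 0.055 [0.55499533 0.1058362 ] [296.82685698 728.85543548]
13.4 0.0245 [0.56206364 0.07616654] [303.89516804 699.1857712 ]
-14.5 0.0245 [0.57338981 0.02542972] [315.2213368  648.44894908]
-14.5 0.024 [0.57326462 0.02494564] [315.0961468  647.96487526]
```

```bash
python3 -m jog '[[20,50,0,0,0],[41,100,0,0,0],[62,150,0,0,0],[82,200,0,0,0],[102,250,0,0,0],[122,300,0,-2,0],[142,350,0,-4,0],[163,400,0,-6,0],[183,450,0,-8,0],[203,500,0,-9,0]]' 20
```

```text
time: 1.35
tool_pos: [0.4615, -0.1218, 0.256]
tcp_rot: [-0.248, 2.097, -2.097]
wrist_force: [0.2, 1.0, 0.1]
width: 0.0
```

```bash
python3 -m jog '[[15,38,0,0,0],[31,76,0,0,0],[47,114,0,0,0],[63,152,0,0,0],[79,190,0,0,0],[94,228,0,0,0],[94,228,-40,0,0],[94,228,-80,0,0],[94,228,-110,0,0],[94,228,-120,0,0]]'
python3 - <<'E'
from workcell import bot
import cv2
c=bot.read_camera('side');cv2.imwrite('pics/side1.png',cv2.resize(c['pixels'][130:330,220:480,::-1],None,fx=3,fy=3,interpolation=2))
c=bot.read_camera('wrist');cv2.imwrite('pics/wr1.png',c['pixels'][:,:,::-1])
E
```

```text
time: 2.6
tool_pos: [0.5532, 0.1042, 0.1334]
tcp_rot: [-0.254, 2.098, -2.099]
wrist_force: [0.5, -1.1, -0.1]
width: 0.002
```

View pics/side1.png

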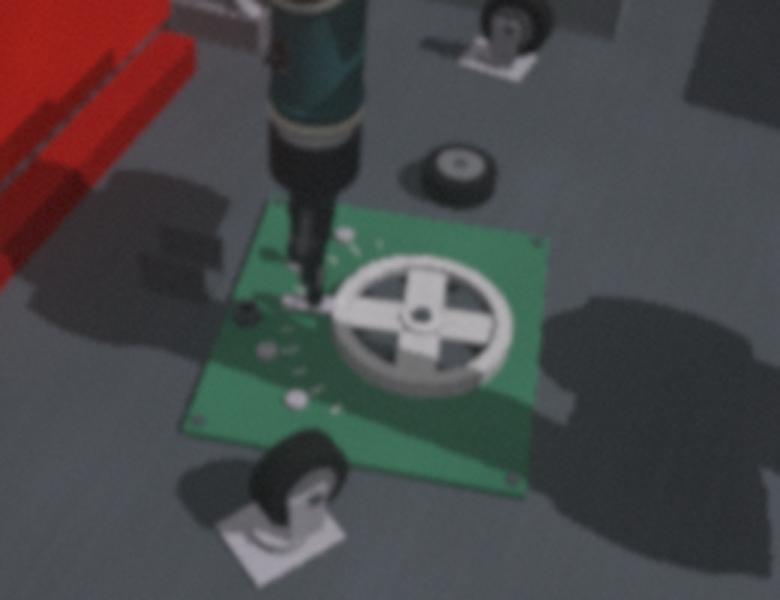

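View pics/wr1.png

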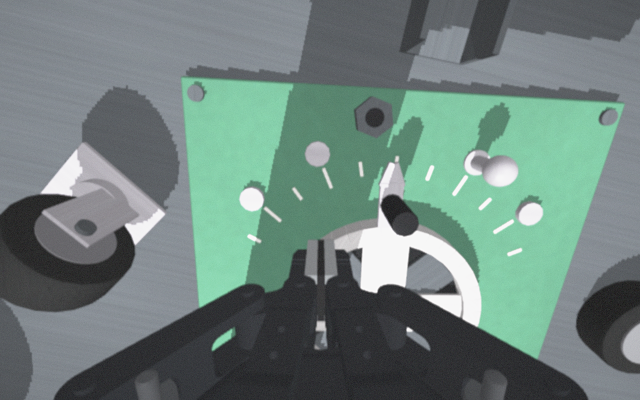

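The wrist view shows the shut fingers at (320,260), standing on the +y side of the handle at (400,215), with clear space between them. I'll go down and close part of the gap.

```bash
python3 -m jog '[[0,0,-20,0,0],[0,0,-40,0,0],[0,0,-55,0,0],[0,0,-62,0,0],[0,0,-62,0,0],[1,-4,-62,0,0],[2,-8,-62,0,0],[3,-12,-62,0,0],[4,-16,-62,0,0],[5,-20,-62,0,0]]'
python3 - <<'E'
from workcell import bot
import cv2
c=bot.read_camera('wrist');cv2.imwrite('pics/wr2.png',c['pixels'][:,:,::-1])
E
```

```text
time: 3.95
tool_pos: [0.5604, 0.0841, 0.0743]
tcp_rot: [-0.248, 2.096, -2.096]
wrist_force: [-0.1, -0.5, -0.5]
width: -0.001
```

View pics/wr2.png

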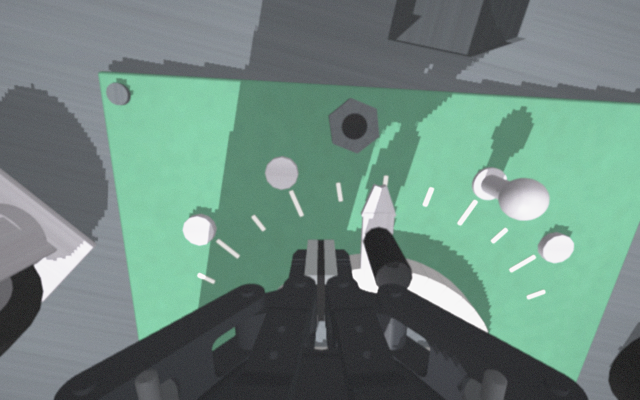

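```bash
cat > arc.py <<'E'
import numpy as np,sys
ax=np.array([.4656,.028])
def p(th,d):
    t=np.radians(th);return ax+.105*np.array([np.cos(t),np.sin(t)])+d*np.array([-np.sin(t),np.cos(t)])
E
python3 - <<'E'
from arc import *
c=np.array([.5600,.0860])
for th in np.arange(13.4,-16,-2): print(round(th,1),np.round((p(th,.0235)-c)*1000,1),round(th-13.4,1))
E
```

```text
13.4 [  2.3 -10.8] 0.0
11.4 [  3.9 -14.2] -2.0
9.4 [  5.4 -17.7] -4.0
7.4 [  6.7 -21.2] -6.0
5.4 [  7.9 -24.7] -8.0
3.4 [  9.  -28.3] -10.0
1.4 [ 10.  -31.9] -12.0
-0.6 [ 10.8 -35.6] -14.0
-2.6 [ 11.6 -39.3] -16.0
-4.6 [ 12.1 -43. ] -18.0
-6.6 [ 12.6 -46.7] -20.0
-8.6 [ 12.9 -50.5] -22.0
-10.6 [ 13.1 -54.2] -24.0
-12.6 [ 13.2 -58. ] -26.0
-14.6 [ 13.1 -61.7] -28.0
```

```bash
python3 -m jog '[[0,0,6,0,0],[1,-4,6,0,0],[2,-8,6,0,0],[2.3,-10.8,6,0,0],[3,-12.5,6,-1,0],[3.9,-14.2,6,-2,0],[4.6,-16,6,-3,0],[5.4,-17.7,6,-4,0],[6,-19.5,6,-5,0],[6.7,-21.2,6,-6,0]]'
python3 - <<'E'
from workcell import bot
import cv2
c=bot.read_camera('wrist');cv2.imwrite('pics/wr3.png',c['pixels'][:,:,::-1])
E
```

```text
time: 5.25
tool_pos: [0.5671, 0.0631, 0.0803]
tcp_rot: [-0.14, 2.154, -2.154]
wrist_force: [-0.8, 2.3, 1.3]
width: 0.002
```

View pics/wr3.png

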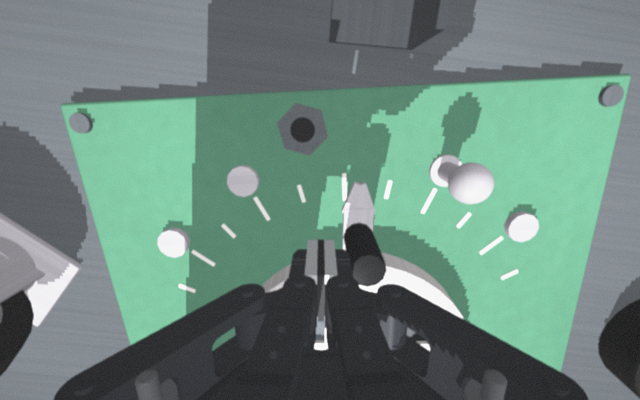

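Contact is made and the wrist force is about 2.4 N. The handle at (365,255) is against the right finger. I'll carry on round the arc and stop short of the pin to measure.

```bash
python3 -m jog '[[1.2,-3.5,0,-2,0],[2.3,-7.1,0,-4,0],[3.3,-10.7,0,-6,0],[4.1,-14.4,0,-8,0],[4.9,-18.1,0,-10,0],[5.4,-21.8,0,-12,0],[5.9,-25.5,0,-14,0],[6.2,-29.3,0,-16,0],[6.2,-29.3,0,-16,0],[6.2,-29.3,0,-16,0]]'
python3 - <<'E'
from workcell import bot
import cv2,numpy as np
for n in ('wrist','side'):
    c=bot.read_camera(n);np.savez(n+'4.npz',**c)
    im=c['pixels'][:,:,::-1]
    if n=='side': im=cv2.resize(im[190:300,275:415],None,fx=5,fy=5,interpolation=2)
    cv2.imwrite(f'pics/{n}4.png',im)
E
```

```text
time: 6.55
tool_pos: [0.5736, 0.0334, 0.0803]
tcp_rot: [-0.16, -2.144, 2.146]
wrist_force: [-0.3, 0.2, 0.1]
width: 0.001
```

View pics/wrist4.png

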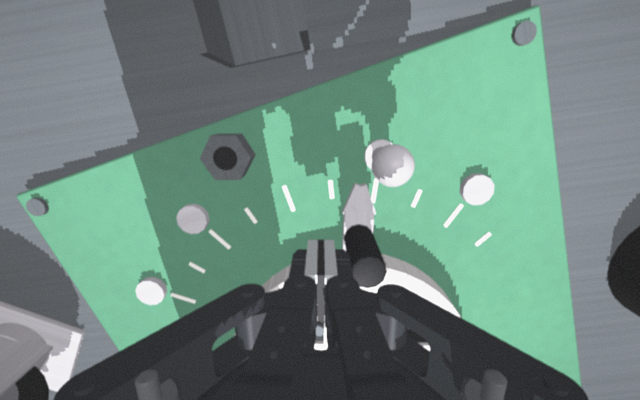

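View pics/side4.png

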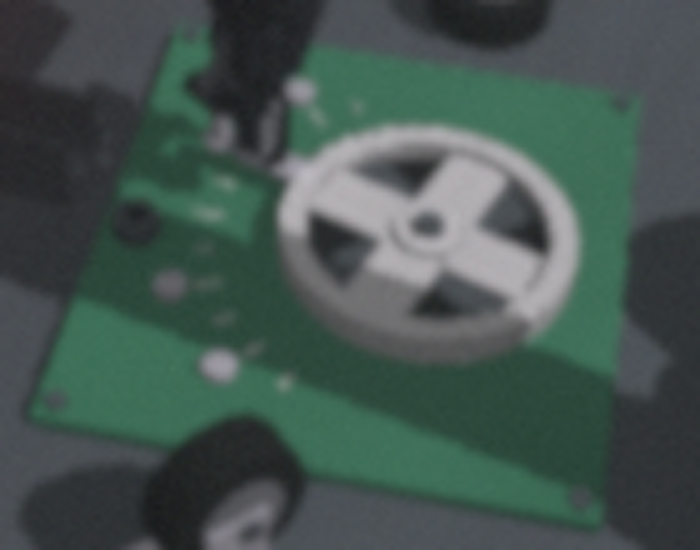

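The wrist view shows the pointer tip at about (360,186), the handle top at (368,271), the pin ball at (393,165), and the pin foot near (380,152). The lever is still a few degrees short. I'll work out the remaining angle.

```bash
python3 - <<'E'
from h import *; from arc import ax
c=dict(np.load('wrist4.npz'))
for n,u,v,z in [('tip',360,186,.031),('handle',368,271,.073),('ball',393,165,.044),('foot',380,154,.010),('nut',226,158,.014)]:
    p=plane(c,u,v,z);d=p[:2]-ax;print(n,p.round(4),'r %.4f bearing %.2f'%(np.hypot(*d),np.degrees(np.arctan2(d[1],d[0]))))
E
```

```text
tip [0.6018 0.0072 0.031 ] r 0.1378 bearing -8.69
handle [0.5718 0.0121 0.073 ] r 0.1074 bearing -8.53
ball [ 0.6141 -0.0097  0.044 ] r 0.1532 bearing -14.26
foot [ 0.6147 -0.0095  0.01  ] r 0.1537 bearing -14.13
nut [0.627  0.0853 0.014 ] r 0.1713 bearing 19.53
```

```bash
python3 -m jog '[[0.1,-1.8,0,-1,0],[0.1,-3.7,0,-2,0],[0.2,-5.6,0,-3,0],[0.2,-7.5,0,-4,0],[0.2,-9,0,-4.8,0],[0.2,-10,0,-5.4,0],[0.2,-10.8,0,-5.8,0],[0.2,-10.8,0,-5.8,0],[0.2,-10.8,0,-5.8,0],[0.2,-10.8,0,-5.8,0]]'
python3 -m jog '[[1.2,4,0,0,0],[2.5,9.7,0,0,0],[5,20,0,0,0],[7,28,0,0,0],[7,28,30,0,0],[7,28,60,0,0],[7,28,60,0,0],[7,28,60,0,0],[7,28,60,0,0],[7,28,60,0,0]]'
python3 - <<'E'
from workcell import bot
import cv2,numpy as np
for n in ('wrist','side'):
    c=bot.read_camera(n);np.savez(n+'5.npz',**c)
    im=c['pixels'][:,:,::-1]
    if n=='side': im=cv2.resize(im[190:300,275:415],None,fx=5,fy=5,interpolation=2)
    cv2.imwrite(f'pics/{n}5.png',im)
E
```

```text
time: 7.9
tool_pos: [0.5736, 0.023, 0.0804]
tcp_rot: [-0.262, -2.089, 2.089]
wrist_force: [1.6, 2.9, 0.2]
width: 0.002
time: 9.15
tool_pos: [0.5796, 0.0511, 0.1389]
tcp_rot: [-0.259, -2.087, 2.088]
wrist_force: [-0.6, 0.4, -0.6]
width: 0.0
```

View pics/wrist5.png

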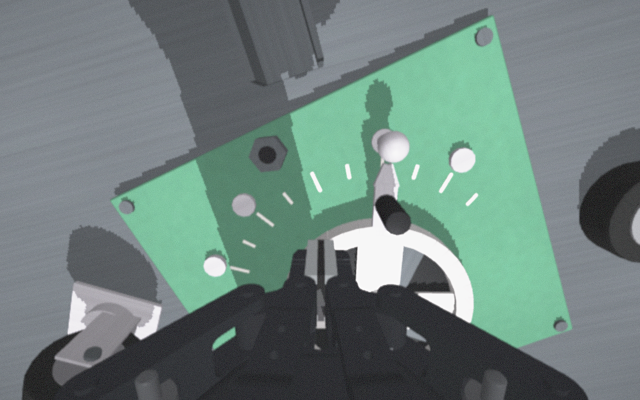

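View pics/side5.png

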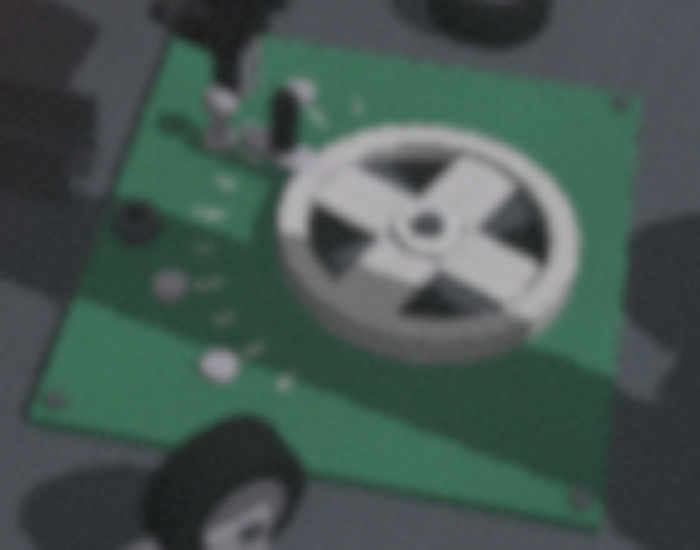

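Seen from the wrist, the pointer tip at about (387,165) points at the pin foot near (385,141). The ball is at (393,146) and the handle top at (398,221). I'll lift clear, take the top view as well, and measure.

```bash
python3 -m jog '[[-10,-20,50,0,0],[-40,-70,80,0,0],[-70,-120,80,0,0],[-90,-175,80,0,0],[-110,-230,80,0,0],[-130,-280,80,0,0],[-130,-280,80,0,0],[-130,-280,80,0,0],[-130,-280,80,0,0],[-130,-280,80,0,0]]'
python3 - <<'E'
from workcell import bot
import cv2
from h import *; from arc import ax
def pr(c,n,u,v,z):
    p=plane(c,u,v,z);d=p[:2]-ax;print(n,p.round(4),'r %.4f bearing %.2f'%(np.hypot(*d),np.degrees(np.arctan2(d[1],d[0]))))
c=dict(np.load('wrist5.npz'))
for a in [('tip',388,163,.031),('handle',398,221,.073),('ball',393,146,.044)]: pr(c,*a)
for n in ('top','side'):
    c=bot.read_camera(n);np.savez(n+'6.npz',**c);im=c['pixels'][:,:,::-1]
    im=cv2.resize(im[170:300,235:380],None,fx=5,fy=4.5,interpolation=2) if n=='top' else im
    cv2.imwrite(f'pics/{n}6.png',im)
E
```

```text
time: 10.5
tool_pos: [0.4509, -0.2278, 0.2202]
tcp_rot: [-0.26, -2.09, 2.09]
wrist_force: [0.0, 0.3, -0.4]
width: -0.0
tip [ 0.6002 -0.0061  0.031 ] r 0.1388 bearing -14.23
handle [0.5706 0.0019 0.073 ] r 0.1081 bearing -13.95
ball [ 0.6143 -0.0094  0.044 ] r 0.1533 bearing -14.14
```

View pics/top6.png

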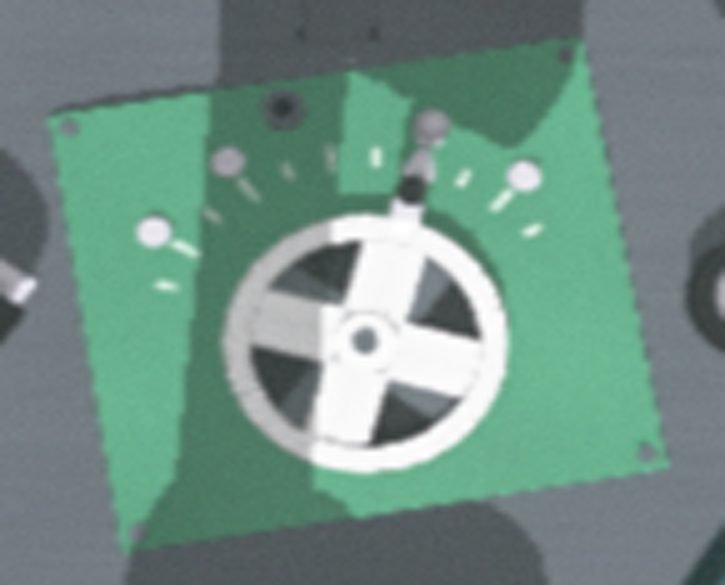

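View pics/side6.png

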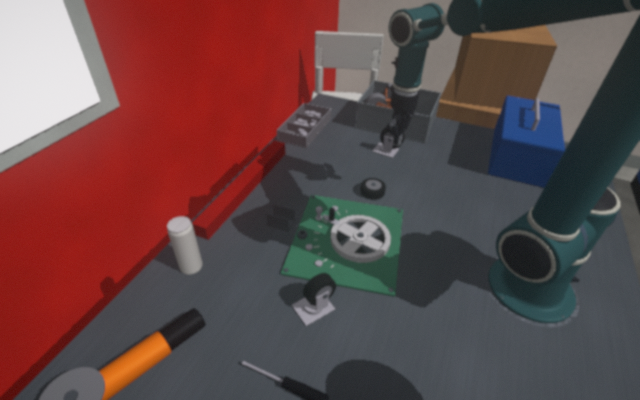

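In the top view the handle top is at (412,189), the ball at (431,126), and the nut is still at (284,107). One last angle check from this view before handing in.

```bash
python3 - <<'E'
from workcell import bot
from h import *; from arc import ax
c=dict(np.load('top6.npz'))
for n,u,v,z in [('handle',412,189,.073),('ball',431,126,.044)]:
    p=plane(c,235+(u+.5)/5-.5,170+(v+.5)/4.5-.5,z);d=p[:2]-ax;print(n,p.round(4),np.hypot(*d).round(4),np.degrees(np.arctan2(d[1],d[0])).round(2))
s=bot.read_state();print(s['time'],abs(s['joint_vel']).max() if hasattr(s['joint_vel'],'max') else s['joint_vel'],s['wrist_force'])
E
```

```text
handle [0.5648 0.002  0.073 ] 0.1026 -14.7
ball [ 0.6117 -0.0095  0.044 ] 0.1508 -14.41
10.6 0.005829556349673569 [-0.04860593  0.22430641 -0.49377622]
```

Both views agree to within 0.3°, under 1 mm at the pin, so I'm handing the job in.

```bash
python3 -c "
from workcell import bot
print(bot.finish_job())"
```

```text
the job is handed in; nothing more can be done
None
```

The lever now points at the tall ball-headed pin, which stands in the -25° hole. I pushed the handle about 28° round the arc with the outside of the shut fingers, then backed off and lifted the hand clear. I handed in at 10.6 s; no verdict is reported.

- **Alignment:** the wrist camera put the handle at -13.95° and the pointer tip at -14.23°, with the pin at -14.14°. The top camera put the handle at -14.7° and the pin at -14.4°. The two views differ in sign, but each puts the lever within 0.3° of the pin, which is under 1 mm there (8 mm allowed).
- **Forces:** the wrist force I read at the end of each move was never above about 3.5 N. It was near zero with the hand clear. I did not record peaks within a move.
- **Loose things:** the nut had not moved in the last top picture, and nothing else looked displaced in the last side picture. I compared these by eye, not by measurement.

No check failed.

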